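# Pack the conical flasks into the enamel tray by size

## Robot

A 6-joint arm with a two-finger parallel gripper is mounted at the origin on the work surface. World frame = base frame: x ahead of the robot, y to its left, z up, the work surface at z = 0. Lengths are in m, angles in rad, forces in N, time in s.
With the tool pointing down it reaches from about 0.275 to 0.85 m from the base axis. Payload 5.2 kg.
Tool frame: the origin (TCP) lies midway between the tips of the shut fingers; the grasp point (between the pads) lies env.tcp_to_grasp behind it (env.tcp_to_grasp is the distance from the TCP to the grasp point, in m); z points along the fingers, y is the line along which they close (so a half turn about z gives the same grasp; the last joint's range is limited). The gripper opens to 85 mm and grips with 20 to 120 N. Pads are 22 mm wide; open, the fingers measure 114 mm over their backs; the gripper's body (76 mm by 85 mm) begins 54 mm behind the grasp point. The pads swing forward as they close: fully open they stand 13 mm farther back than shut.
Start: joints at [-1.475, 0.259, 1.535, -0, 1.348, -0.203], TCP at [0.162, -0.526, 0.231] pointing down, gripper open.
Joint ranges: [-3.14, 3.14], [-0.91, 2.08], [0.19, 2.58], [-1.22, 4.36], [0.22, 2.71], [-3.12, 3.12]. Speed limits (rad/s): [2.57, 2.57, 3.14, 3.14, 3.14, 3.14].

## Interface

Orientations are given as [roll, pitch, yaw] about the fixed x, y, z axes, in that order (R = Rz(yaw) Ry(pitch) Rx(roll)).
In Python, from bench import env, vision, job gives the robot as it stands. The module is installed in compiled form; this text tells all that it offers.
- The arm moves only by the shell command python3 -m jog 'ROWS'. ROWS is JSON, a list of rows, each a list of 7 numbers: the closure, from -1 (fully open) to 1 (shut), then the shift along the tool's x, y, z as a fraction of full scale, then the turn, a rotation vector about the tool's x, y, z as a fraction of full scale. A call has 1 to 8 rows; each row is the pose to reach, as a shift and turn from the pose commanded when the call began, along the tool's axes at that moment; what a row does not reach only later rows make up. Full scale, the value 1, is 0.1 m for a shift and 120 degrees for a turn. A row lasts 1/10 s, in which the tool goes at most 50 mm and 8.59 degrees, less where a joint would pass 70% of its speed; a pose out of reach is approached as far as the arm can. A call with a number of a shift or a turn outside -1 to 1 is refused whole. A call with a gripper value outside its range is refused whole. The fingers move at their own pace and stop on an object; the grip force is fixed at half the most. Time passes only in rows, so rows that repeat a pose let the fingers close. It gives the time, the measured TCP pose, the force, the opening and the grip force at its end, in the units of the state.
- env.get_state(): the state, without advancing time (a new reading comes with each control period).
- vision.grab_frame(name): name is "scene" or "top"; returns the picture (384x512x3 uint8, red, green, blue); there is no depth.
- vision.calibration(name): a dict with "K" (3x3 intrinsics, pixels), "distortion" ([k1, k2, p1, p2, k3] as OpenCV has them; the pictures are not rectified), "origin" and "orientation" of the camera in the world. Camera axes: x right, y up, looking along -z (the intrinsics and any distortion apply to the point x, -y, -z); pixel columns grow to the right and rows downward; lengths in m; the calibration is good to about 2 mm. A picture is of the moment at which its call begins. calibration takes no time and is no camera call.
- job.hand_in(): hands the job in; it is judged then, once.
Trained networks look in the newest picture that a camera, given by its name, has taken for a name from the list of things; names that differ only in an ending like _2 or _b are one class to them, and where a whole thing is asked for, a point or a joint stands for the part that bears it (a point fixed in the world has none). Each returns a list of dicts, best first, with "score" (0 to 1); they miss things now and then, are a little off and sometimes report something else, mostly with a low value. They report only what shows in the picture. A call takes as long as a camera call. They do not tell look-alikes from the thing itself.
- vision.look_for(camera, thing): "at" ([x, y, z] in m, in world coordinates, good to about 4 mm: the middle of the surface that is visible of it).
- vision.spot_point(camera, thing): "at" ([x, y, z] in m, in world coordinates, good to about 4 mm: a listed point, or the origin of a listed thing).
The state is a dict: "clock": time; "qpos": joint angles; "joint_velocities": joint speeds; "joint_efforts": joint torques, N m; "position": TCP position; "tool_rot": TCP orientation; "ft_force": force on the tool from outside, world axes, zero at the start; "wrist_torque": the same for the moment, N m; "width": opening from 0.0 (shut) to 1.0 (fully open); "gripper_force": force on a finger pad.
Only numpy, scipy, OpenCV 4.12 (cv2) and the standard library are available. Lean on these libraries where they do the work, as an engineer would, in place of code of your own. Each camera call takes 0.05 s, during which the arm holds its last target. There are 200 camera calls.

## Task

Gather the four conical flasks into the white tray in one row by size, packed one at a time: the largest first, pushed up against the end wall at the handle end, then each next smaller one pushed up snug against the flask just packed. Stand each down upright without dropping it, and leave the flasks of other shapes, the wash bottle, the beaker and the rubber bulb where they stand.

Things in the scene. Friction and masses are not known exactly. Their poses are not given: they have to be found in the camera images.
- tray: White enamel tray with blue rim, fixed, one flask row wide. Outside 100 x 310 mm, walls 5 mm thick, rim 32 mm high, inside 90 x 300 mm; inner floor 5 mm above the bench. Origin: centre of its underside. Long axis is its y; a steel loop handle sticks out 31 mm from the +y end (the handle end), whose inner face is at y = +150 mm. x across, z up.
- flask_l: The largest of four conical glass flasks, with white stopper. Base 80 mm across (widest 3 to 8 mm up), tapering to a round upright neck 26 mm across from 95 to 137 mm height, a white paper band on its lowest 10 mm; stopper (22 mm across) on top, total height 145 mm. About 120 g (-30 to +40 %). Origin: centre of its underside, z up.
- flask_m: The second largest of four conical glass flasks, with white stopper. Base 68 mm across (widest 3 to 8 mm up), tapering to a round upright neck 26 mm across from 78 to 120 mm height, a white paper band on its lowest 10 mm; stopper (22 mm across) on top, total height 128 mm. About 90 g (-30 to +40 %). Origin: centre of its underside, z up.
- flask_s: The third largest of four conical glass flasks, with white stopper. Base 56 mm across (widest 3 to 8 mm up), tapering to a round upright neck 26 mm across from 64 to 106 mm height, a white paper band on its lowest 10 mm; stopper (22 mm across) on top, total height 114 mm. About 65 g (-30 to +40 %). Origin: centre of its underside, z up.
- flask_xs: The smallest of four conical glass flasks, with white stopper. Base 46 mm across (widest 3 to 8 mm up), tapering to a round upright neck 26 mm across from 52 to 94 mm height, a white paper band on its lowest 10 mm; stopper (22 mm across) on top, total height 102 mm. About 45 g (-30 to +40 %). Origin: centre of its underside, z up.
- round_flask: Look-alike that does not belong: flask with a ball-shaped body 68 mm across on a flat foot, the same 26 mm neck, paper band and white stopper, total height 130 mm. Origin: centre of its underside.
- pear_flask: Look-alike that does not belong: flask with a small rounded body 54 mm across, a long neck 26 mm across with a paper band part-way up, and white stopper, total height 130 mm. Origin: centre of its underside.
- wash_bottle: Bystander: white plastic wash bottle with red cap and bent red spout, 66 mm across, 170 mm high. Origin: centre of its underside.
- beaker: Bystander: open glass beaker, 72 mm across, 85 mm high. Origin: centre of its underside.
- bulb: Bystander: red rubber pipette bulb standing with its spout up, 52 mm across, 85 mm high. Origin: centre of its underside.
Not all that is in view belongs to the job. Leave any green or pink look-alike of the flask_s alone.

How it is judged:
On the way, in this order (a step that is already met when the one before it is completed fails the run):
1. The largest conical flask stands released in the tray, against the handle end (angle between flask_l's own z axis and vertical below 0.08 rad and z of flask_l in the frame of tray between 0.002 and 0.01 m and y of flask_l in the frame of tray between -0.135 and 0.135 m and x of flask_l in the frame of tray between -0.03 and 0.03 m and linear speed of flask_l below 0.03 m/s and angular speed of flask_l below 0.3 rad/s and contact force between the fingers and flask_l below 0.05 N and y of flask_l in the frame of tray above 0.1 m), for 0.2 s.
2. The second largest conical flask stands released in the tray, snug against the one before (angle between flask_m's own z axis and vertical below 0.08 rad and z of flask_m in the frame of tray between 0.002 and 0.01 m and y of flask_m in the frame of tray between -0.135 and 0.135 m and x of flask_m in the frame of tray between -0.03 and 0.03 m and linear speed of flask_m below 0.03 m/s and angular speed of flask_m below 0.3 rad/s and contact force between the fingers and flask_m below 0.05 N and horizontal distance between flask_m and flask_l below 0.084 m), for 0.2 s.
3. The third largest conical flask stands released in the tray, snug against the one before (angle between flask_s's own z axis and vertical below 0.08 rad and z of flask_s in the frame of tray between 0.002 and 0.01 m and y of flask_s in the frame of tray between -0.135 and 0.135 m and x of flask_s in the frame of tray between -0.03 and 0.03 m and linear speed of flask_s below 0.03 m/s and angular speed of flask_s below 0.3 rad/s and contact force between the fingers and flask_s below 0.05 N and horizontal distance between flask_s and flask_m below 0.072 m), for 0.2 s.
4. The smallest conical flask stands released in the tray, snug against the one before (angle between flask_xs's own z axis and vertical below 0.08 rad and z of flask_xs in the frame of tray between 0.002 and 0.01 m and y of flask_xs in the frame of tray between -0.135 and 0.135 m and x of flask_xs in the frame of tray between -0.03 and 0.03 m and linear speed of flask_xs below 0.03 m/s and angular speed of flask_xs below 0.3 rad/s and contact force between the fingers and flask_xs below 0.05 N and horizontal distance between flask_xs and flask_s below 0.061 m), for 0.2 s.
At the end, for the whole second after the job is handed in: Four conical flasks upright (0.08 rad), released, at rest on the tray floor: the largest within 10 mm of the handle-end wall, each next smaller at most 10 mm from the one before; the other flasks, wash bottle, beaker and bulb within 30 mm of their starts (all of step 1 and all of step 2 and all of step 3 and all of step 4 and distance of each of round_flask, pear_flask, wash_bottle, beaker, bulb from where it was at the start of the episode below 0.03 m); the robot touches nothing.
It fails at once if a flask is tipped by more than 0.5 rad (angle between any of flask_l, flask_m, flask_s, flask_xs, round_flask, pear_flask's own z axis and vertical above 0.5 rad).
It fails at once if a conical flask is dropped (falls at over 0.6 m/s with no finger on it) ((linear speed of flask_l above 0.6 m/s and contact force between the fingers and flask_l below 0.01 N) or (linear speed of flask_m above 0.6 m/s and contact force between the fingers and flask_m below 0.01 N) or (linear speed of flask_s above 0.6 m/s and contact force between the fingers and flask_s below 0.01 N) or (linear speed of flask_xs above 0.6 m/s and contact force between the fingers and flask_xs below 0.01 N)).
It fails at once if a flask of another shape, or a bystander, is moved by more than 30 mm (distance of any of round_flask, pear_flask, wash_bottle, beaker, bulb from where it was at the start of the episode above 0.03 m).
It also fails if it takes over 99 s, if anything falls off the work surface, if the arm or the gripper's body presses on something with over 40 N, if the wrist force passes 120 N, or if a joint passes its speed limit or range.

## Working session

There is one attempt and no reset: what is moved stays moved. The work goes in short steps, Python scripts to look and compute and a shell command to move; the robot and the scene stay as the last step left them, time stands still between calls to the robot, and variables do not carry over. Pictures are saved under pics/ and viewed, at most 14 in all, crops included, and the job is handed in when it is done.

```bash
mkdir -p pics; python3 - <<'E'
from bench import env,vision
import cv2,numpy as np
for c in("scene","top"):
    cv2.imwrite(f"pics/{c}0.png",vision.grab_frame(c)[:,:,::-1])
    k=vision.calibration(c);print(c,np.round(k["origin"],3),np.round(k["orientation"],3))
for c in("scene","top"):
  for t in("tray","flask_l","flask_m","flask_s","flask_xs","round_flask","pear_flask","wash_bottle","beaker","bulb"):
    print(c,t,[(np.round(d["at"],3).tolist(),round(d["score"],2)) for d in vision.spot_point(c,t)[:4]])
s=env.get_state();print(s["clock"],s["position"],s["tool_rot"],s["width"],env.tcp_to_grasp)
E
```

```text
scene [1.307 0.202 0.589] [ 0.985 -0.012  1.812]
top [ 0.461 -0.018  1.036] [ 0.054  0.008 -1.595]
scene tray [([0.594, 0.038, -0.001], 0.79)]
scene flask_l [([0.554, -0.307, -0.0], 0.93), ([0.426, -0.224, 0.002], 0.88), ([0.425, 0.216, -0.0], 0.78), ([0.323, -0.192, 0.002], 0.75)]
scene flask_m [([0.554, -0.307, -0.0], 0.93), ([0.426, -0.224, 0.002], 0.88), ([0.425, 0.216, -0.0], 0.78), ([0.323, -0.192, 0.002], 0.75)]
scene flask_s [([0.554, -0.307, -0.0], 0.93), ([0.426, -0.224, 0.002], 0.88), ([0.425, 0.216, -0.0], 0.78), ([0.323, -0.192, 0.002], 0.75)]
scene flask_xs [([0.437, 0.09, 0.001], 0.66)]
scene round_flask [([0.595, 0.336, 0.0], 0.64)]
scene pear_flask [([0.436, -0.08, -0.003], 0.78)]
scene wash_bottle [([0.451, 0.397, -0.002], 0.58)]
scene beaker [([0.47, -0.395, 0.003], 0.69)]
scene bulb [([0.697, -0.271, -0.003], 0.93)]
top tray [([0.598, 0.039, 0.0], 0.58)]
top flask_l [([0.422, 0.22, 0.002], 0.97), ([0.533, -0.203, -0.001], 0.83), ([0.428, -0.22, 0.002], 0.76), ([0.322, -0.195, 0.002], 0.75)]
top flask_m [([0.422, 0.22, 0.002], 0.97), ([0.533, -0.203, -0.001], 0.83), ([0.428, -0.22, 0.002], 0.76), ([0.322, -0.195, 0.002], 0.75)]
top flask_s [([0.422, 0.22, 0.002], 0.97), ([0.533, -0.203, -0.001], 0.83), ([0.428, -0.22, 0.002], 0.76), ([0.322, -0.195, 0.002], 0.75)]
top flask_xs [([0.435, 0.093, -0.005], 0.53), ([0.424, 0.225, 0.002], 0.22)]
top round_flask [([0.6, 0.338, -0.001], 0.77)]
top pear_flask [([0.435, -0.078, -0.004], 0.76)]
top wash_bottle [([0.452, 0.396, -0.0], 0.93)]
top beaker [([0.47, -0.4, -0.001], 0.65)]
top bulb [([0.701, -0.271, 0.001], 0.73)]
1.1 [ 0.16189859 -0.52564047  0.23130888] [-3.14159224e+00  2.81257806e-05  2.98776556e-01] 0.9997477982006404 0.0187
```

View pics/scene0.png

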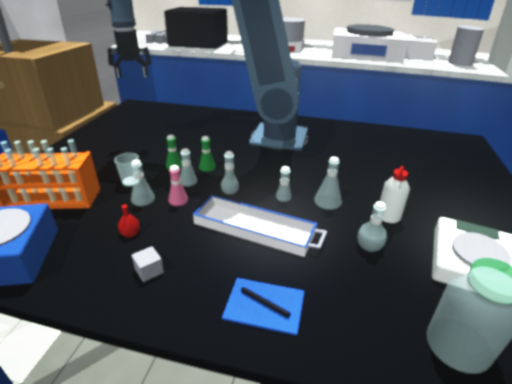

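View pics/top0.png

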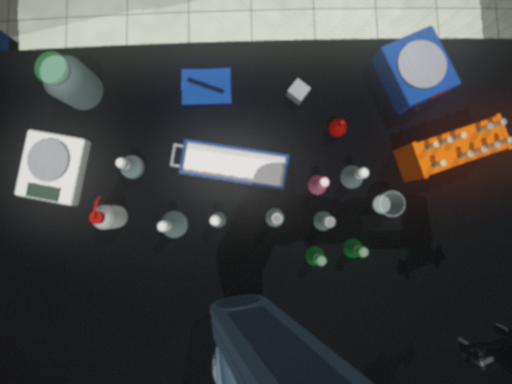

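The four conical flasks are the grey ones: l at scene (329,185), m at (141,185), s at (188,168) and xs at (284,183). Pink (177,188) and the two greens are look-alikes. The tray handle is at scene (318,240), top (176,153). Next I'll measure the tray outline.

```bash
cat > h.py <<'E'
import cv2,numpy as np
from scipy.spatial.transform import Rotation as R
from bench import env,vision
def plane(c,uv,z):
    k=vision.calibration(c)
    p=cv2.undistortPoints(np.float64(uv).reshape(-1,1,2),np.array(k["K"]),np.array(k["distortion"]))[:,0]
    d=np.c_[p[:,0],-p[:,1],-np.ones(len(p))]@R.from_euler("xyz",k["orientation"]).as_matrix().T
    o=np.array(k["origin"]);return (o+d*((z-o[2])/d[:,2])[:,None])
def project(c,P):
    k=vision.calibration(c);M=np.diag([1,-1,-1])@R.from_euler("xyz",k["orientation"]).as_matrix().T
    return cv2.projectPoints(np.float64(P),cv2.Rodrigues(M)[0],-M@np.array(k["origin"]),np.array(k["K"]),np.array(k["distortion"]))[0][:,0]
def move(tx,ty,tz,yaw):
    "shift in tool axes (full-scale units) and turn z to pose TCP at target, pointing down"
    s=env.get_state();T=R.from_euler("xyz",s["tool_rot"])
    d=T.inv().apply(np.array([tx,ty,tz])-s["position"])/.1
    g=R.from_euler("xyz",[np.pi,0,yaw]);r=(T.inv()*g).as_rotvec()/np.radians(120)
    return np.round(d,3),np.round(r,3)
E
python3 - <<'E'
from h import *
for c in("top","scene"):
    im=cv2.imread(f"pics/{c}0.png").astype(int);b,g,r=im[...,0],im[...,1],im[...,2]
    m=((b-r>35)).astype(np.uint8)
    nb,lab,st,ce=cv2.connectedComponentsWithStats(m)
    p=project(c,[[.596,.038,.02]])[0]
    best=[i for i in range(1,nb) if st[i,4]>60 and np.hypot(*(ce[i]-p))<40]
    print(c,p,[(st[i].tolist()) for i in best])
    ys,xs=np.nonzero(np.isin(lab,best))
    w=plane(c,np.c_[xs,ys],.032)[:,:2]*1000
    rc=cv2.minAreaRect(w.astype(np.float32));print(rc,cv2.boxPoints(rc).round(0).tolist())
    cv2.imwrite(f"pics/{c}_t.png",cv2.resize(im[int(p[1])-45:int(p[1])+45,int(p[0])-80:int(p[0])+80].astype(np.uint8),None,fx=4.5,fy=4.5))
E
```

```text
top [234.17320785 164.26166213] [[178, 138, 112, 51, 692]]
((597.7130126953125, 39.384918212890625), (316.2412414550781, 106.47743225097656), 79.82657623291016) [[517.0, -107.0], [622.0, -126.0], [678.0, 186.0], [573.0, 204.0]]
scene [253.94107982 221.62502422] [[192, 195, 126, 53, 783]]
((596.2274169921875, 37.82667541503906), (316.6205139160156, 110.60212707519531), 80.01060485839844) [[514.0, -108.0], [623.0, -128.0], [678.0, 184.0], [569.0, 203.0]]
```

View pics/top_t.png

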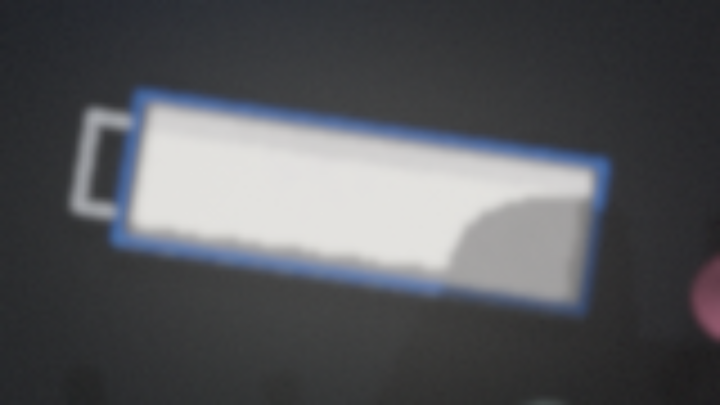

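The tray centre is about (0.597, 0.039), with its y axis at 79.9° (yaw −10.1°), and both cameras agree. I'll turn the tool so it closes across the tray (tool x = tray y, tool y = tray x) and move toward flask_l.

```bash
python3 -m jog '[[-1,0.2,-0.2,0,0,0,-0.07],[-1,0.4,-0.4,0,0,0,-0.14],[-1,0.5,-0.6,0,0,0,-0.21],[-1,0.6,-0.8,0,0,0,-0.28],[-1,0.8,-0.9,0,0,0,-0.35],[-1,0.8,-0.9,0,0,0,-0.42],[-1,0.8,-0.9,0,0,0,-0.49],[-1,0.8,-0.9,0,0,0,-0.523]]'
python3 -m jog '[[-1,0.4,0,0,0,0,0],[-1,0.8,0,0,0,0,0],[-1,1,0,0,0,0,0]]'
python3 - <<'E'
from h import *
s=env.get_state();print(s["clock"],s["position"],s["tool_rot"],s["qpos"]);print(move(.423,.218,.231,1.394))
E
```

```text
clock: 1.9
position: [0.2121, -0.4159, 0.2315]
tool_rot: [3.141, 0.0, 1.4]
ft_force: [0.9, 0.3, -0.1]
width: 0.996
gripper_force: 0.0
clock: 2.2
position: [0.2295, -0.3149, 0.2311]
tool_rot: [-3.141, -0.001, 1.395]
ft_force: [0.5, -0.4, 1.0]
width: 0.999
gripper_force: 0.0
2.2 [ 0.22953797 -0.31489526  0.23109829] [-3.14131281e+00 -1.36372888e-03  1.39475818e+00] [-1.22964014e+00 -3.91763810e-02  1.87686153e+00  4.46705890e-04
  1.30523126e+00 -1.05371970e+00]
(array([5.585, 0.971, 0.008]), array([-0.   , -0.001,  0.   ]))
```

```bash
python3 -m jog '[[-1,0.2,0.4,0,0,0,0],[-1,0.5,0.8,0,0,0,0],[-1,0.9,0.97,0,0,0,0],[-1,1,0.97,0,0,0,0]]' | head -2
for i in 1 ; do python3 -m jog '[[-1,0.5,0,0,0,0,0],[-1,1,0,0,0,0,0]]' | head -2; done
python3 -m jog '[[-1,0.5,0,0,0,0,0],[-1,1,0,0,0,0,0]]' | head -2
python3 -m jog '[[-1,0.5,0,0,0,0,0],[-1,1,0,0,0,0,0]]' | head -2
python3 -m jog '[[-1,0.5,0,0,0,0,0],[-1,1,0,0,0,0,0],[-1,1,0,0,0,0,0]]' | head -3
python3 - <<'E'
from h import *
print(move(.423,.218,.231,1.394))
E
```

```text
clock: 2.6
position: [0.3447, -0.2336, 0.2314]
clock: 2.8
position: [0.3603, -0.1376, 0.2314]
clock: 3.0
position: [0.3778, -0.0384, 0.2317]
clock: 3.2
position: [0.3956, 0.0603, 0.2319]
clock: 3.5
position: [0.4132, 0.1625, 0.2316]
tool_rot: [3.14, -0.002, 1.402]
(array([0.563, 0.003, 0.007]), array([ 0.001, -0.001,  0.004]))
```

```bash
python3 -m jog '[[-1,0.4,0,0,0,0,0],[-1,0.56,0,0.1,0,0,0],[-1,0.56,0,0.5,0,0,0],[-1,0.56,0,0.9,0,0,0]]' | head -3
python3 -m jog '[[-1,0,0,0.3,0,0,0],[-1,0,0,0.42,0,0,0],[-1,0,0,0.42,0,0,0],[1,0,0,0.42,0,0,0],[1,0,0,0.42,0,0,0],[1,0,0,0.42,0,0,0],[1,0,0,0.42,0,0,0],[1,0,0,0.42,0,0,0]]'
python3 - <<'E'
from h import *
for c in("scene","top"):
    im=vision.grab_frame(c)[:,:,::-1]
    p=project(c,[[.423,.218,.08]])[0].astype(int)
    cv2.imwrite(f"pics/{c}_g1.png",cv2.resize(im[max(0,p[1]-70):p[1]+70,max(0,p[0]-90):p[0]+90],None,fx=4,fy=4))
E
```

```text
clock: 3.9
position: [0.4241, 0.2124, 0.1413]
tool_rot: [3.138, -0.001, 1.395]
clock: 4.7
position: [0.423, 0.2128, 0.1002]
tool_rot: [3.14, -0.001, 1.394]
ft_force: [-1.4, -1.1, 6.1]
width: 0.294
gripper_force: 58.6
```

View pics/scene_g1.png

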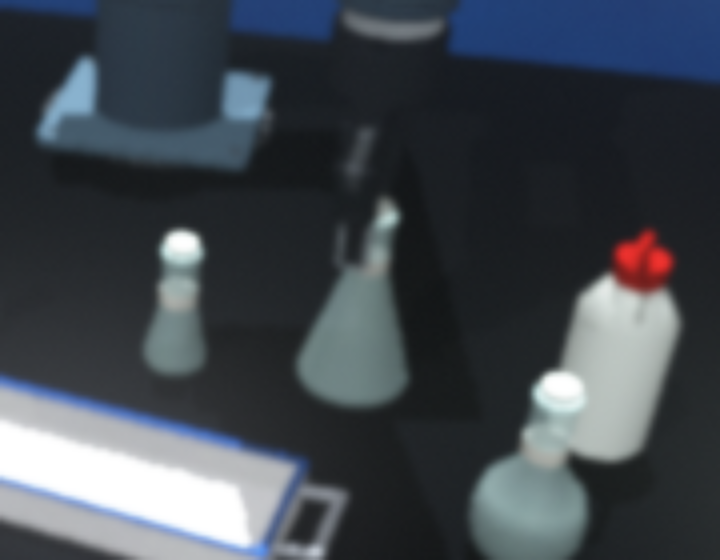

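The grip holds: width is 25 mm, and the flask is upright and about 6 mm toward +y from the pad middle (scene crop, neck at (378,240)). Next I'll lift and carry it.

```bash
python3 -m jog '[[1,0,0,-0.3,0,0,0],[1,0,0,-0.6,0,0,0],[1,0,0.2,-0.6,0,0,0],[1,-0.2,0.6,-0.6,0,0,0],[1,-0.4,1,-0.6,0,0,0]]' 
python3 -m jog '[[1,-0.1,0.4,0,0,0,0],[1,-0.11,0.8,0,0,0,0],[1,-0.11,1,0,0,0,0],[1,-0.11,1.0,0,0,0,0]]'
python3 - <<'E'
from h import *
print(move(.6128,.1264,.161,1.394))
for c in("scene","top"):
    im=vision.grab_frame(c)[:,:,::-1]
    p=project(c,[[.61,.12,.06]])[0].astype(int)
    cv2.imwrite(f"pics/{c}_g2.png",cv2.resize(im[max(0,p[1]-70):p[1]+70,max(0,p[0]-90):p[0]+90],None,fx=4,fy=4))
E
```

```text
clock: 5.3
position: [0.5146, 0.1558, 0.1597]
tool_rot: [3.141, -0.0, 1.397]
ft_force: [0.5, -0.1, -1.7]
width: 0.295
gripper_force: 59.4
clock: 5.7
position: [0.613, 0.1261, 0.1584]
tool_rot: [3.141, 0.0, 1.393]
ft_force: [-0.5, 0.9, -1.3]
width: 0.29
gripper_force: 59.5
(array([ 0.002, -0.002, -0.026]), array([ 0.   ,  0.   , -0.001]))
```

View pics/scene_g2.png

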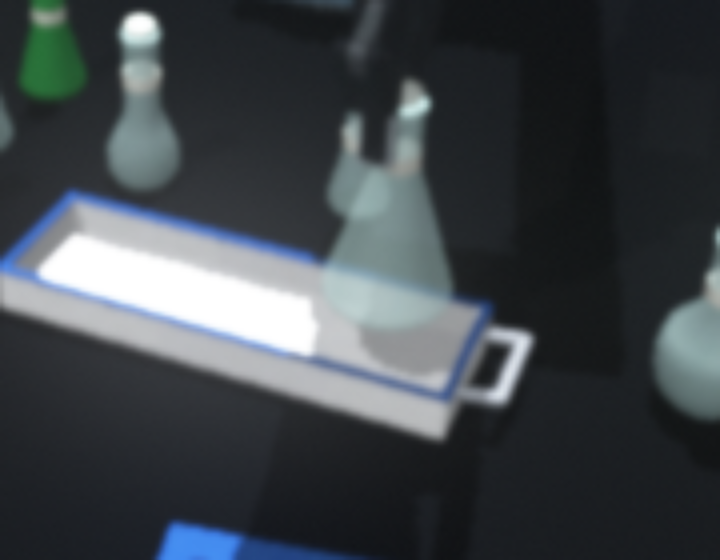

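The flask hangs upright over the handle end (crop, base around (388,300)). Lowering it slowly.

```bash
python3 -m jog '[[1,0,0,0.2,0,0,0],[1,0,0,0.35,0,0,0],[1,0,0,0.44,0,0,0],[1,0,0,0.48,0,0,0],[1,0,0,0.5,0,0,0],[1,0,0,0.5,0,0,0]]'
python3 -m jog '[[1,0.03,0,0,0,0,0],[1,0.06,0,0,0,0,0],[1,0.06,0,0,0,0,0]]'
python3 - <<'E'
from h import *
for c in("scene","top"):
    im=vision.grab_frame(c)[:,:,::-1]
    print(c,[(np.round(d["at"],3).tolist(),round(d["score"],2)) for d in vision.spot_point(c,"flask_l")])
    p=project(c,[[.61,.12,.06]])[0].astype(int)
    cv2.imwrite(f"pics/{c}_g3.png",cv2.resize(im[max(0,p[1]-60):p[1]+60,max(0,p[0]-80):p[0]+80],None,fx=4.5,fy=4.5))
print(project("top",[[.6,.2,.06],[.6,.1,.06]]))
E
```

```text
clock: 6.4
position: [0.6104, 0.1275, 0.1097]
tool_rot: [3.141, -0.0, 1.394]
ft_force: [-0.6, -0.7, -0.8]
width: 0.289
gripper_force: 59.5
clock: 6.7
position: [0.6119, 0.1338, 0.1098]
tool_rot: [3.141, -0.0, 1.395]
ft_force: [0.1, 0.1, -2.3]
width: 0.288
gripper_force: 59.5
scene [([0.529, -0.206, 0.003], 0.93), ([0.555, -0.306, -0.001], 0.84), ([0.614, 0.14, 0.006], 0.71), ([0.424, -0.222, -0.0], 0.7), ([0.326, -0.192, 0.003], 0.67), ([0.341, -0.309, 0.004], 0.55)]
top [([0.531, -0.205, -0.001], 0.86), ([0.422, -0.218, -0.001], 0.77), ([0.613, 0.14, 0.012], 0.75), ([0.554, -0.31, -0.001], 0.63), ([0.322, -0.196, 0.004], 0.53)]
[[176.40802508 162.50466098]
 [211.48577035 161.5806382 ]]
```

View pics/scene_g3.png

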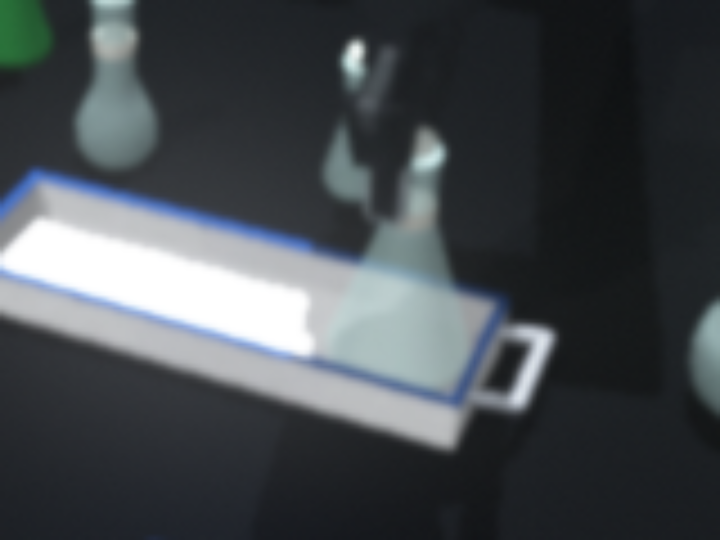

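flask_l is at tray y ≈ 0.1025 and x ≈ −0.002. I'll lower it nearly to the floor and push to the wall.

```bash
python3 -m jog '[[1,0,0,0.02,0,0,0],[1,0,0,0.035,0,0,0],[1,0.02,0,0.035,0,0,0],[1,0.03,0,0.035,0,0,0],[1,0.04,0,0.035,0,0,0]]'
python3 -m jog '[[1,0.01,0,0,0,0,0],[1,0.02,0,0,0,0,0]]'
```

```text
clock: 7.4
position: [0.6123, 0.1374, 0.1058]
tool_rot: [-3.142, -0.0, 1.394]
ft_force: [0.5, 0.7, -1.9]
width: 0.291
gripper_force: 59.6
clock: 7.6
position: [0.6127, 0.1392, 0.1058]
tool_rot: [-3.142, 0.0, 1.394]
ft_force: [-0.1, -0.4, -1.0]
width: 0.29
gripper_force: 59.5
```

```bash
python3 -m jog '[[1,0.01,0,0,0,0,0],[1,0.02,0,0,0,0,0]]'
python3 -m jog '[[1,0.01,0,0,0,0,0],[1,0.015,0,0,0,0,0]]' | grep -v rot
```

```text
clock: 7.8
position: [0.613, 0.1404, 0.1059]
tool_rot: [-3.142, 0.001, 1.394]
ft_force: [-0.7, -4.2, 0.4]
width: 0.29
gripper_force: 59.5
clock: 8.0
position: [0.6132, 0.1413, 0.106]
ft_force: [-2.9, -5.8, 1.0]
width: 0.289
gripper_force: 59.5
```

The wall is reached (−5.8 N). I'll ease back, set it down, release and retreat upward.

```bash
python3 -m jog '[[1,-0.01,0,0,0,0,0],[1,-0.01,0,0.01,0,0,0],[1,-0.01,0,0.012,0,0,0],[0.3,-0.01,0,0.012,0,0,0],[-0.4,-0.01,0,0.012,0,0,0],[-1,-0.01,0,0.012,0,0,0],[-1,-0.01,0,0.012,0,0,0],[-1,-0.01,0,0.012,0,0,0]]'
python3 -m jog '[[-1,0,0,-0.2,0,0,0],[-1,0,0,-0.6,0,0,0],[-1,0,0,-1,0,0,0],[-1,0,0,-1,0,0,0]]'
python3 - <<'E'
from h import *
for c in("scene","top"):
    im=vision.grab_frame(c)[:,:,::-1]
    print(c,[(np.round(d["at"],3).tolist(),round(d["score"],2)) for d in vision.spot_point(c,"flask_l")])
    cv2.imwrite(f"pics/{c}_g4.png",cv2.resize(im[120:280,100:350],None,fx=3,fy=3))
print(move(.5545,-.3025,.231,1.394))
E
```

```text
clock: 8.8
position: [0.6131, 0.1419, 0.1045]
tool_rot: [-3.141, -0.0, 1.394]
ft_force: [0.8, 0.7, 0.5]
width: 0.99
gripper_force: 0.0
clock: 9.2
position: [0.6166, 0.142, 0.2115]
tool_rot: [3.13, -0.003, 1.394]
ft_force: [0.5, -0.0, 0.7]
width: 0.997
gripper_force: 0.0
scene [([0.423, -0.22, 0.0], 0.82), ([0.53, -0.208, 0.002], 0.7), ([0.555, -0.308, -0.003], 0.68), ([0.617, 0.145, 0.004], 0.65), ([0.322, -0.191, 0.002], 0.65), ([0.34, -0.306, 0.001], 0.55)]
top [([0.423, -0.219, 0.002], 0.79), ([0.552, -0.311, -0.001], 0.66), ([0.611, 0.149, 0.008], 0.65), ([0.322, -0.197, 0.003], 0.65), ([0.341, -0.302, 0.001], 0.61), ([0.534, -0.202, 0.002], 0.5)]
(array([-4.474,  0.211, -0.276]), array([-0.001,  0.   ,  0.   ]))
```

View pics/scene_g4.png

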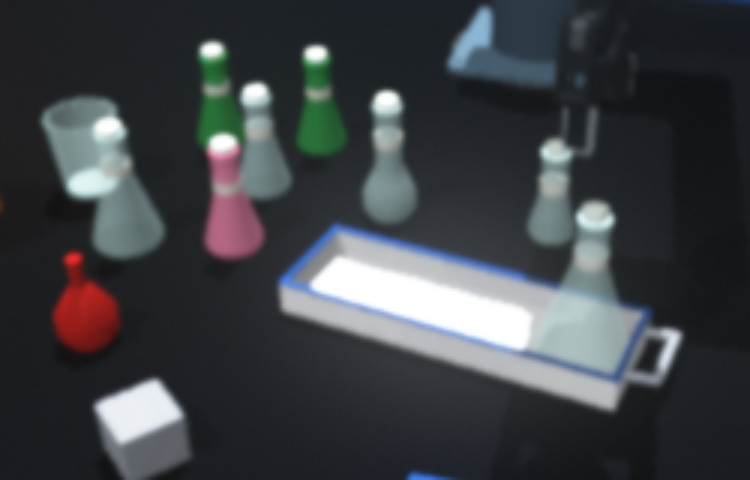

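flask_l stands upright at tray y ≈ 0.109, against the wall (crop (590,300)). Now for flask_m at (0.554, −0.308).

```bash
python3 -m jog '[[-1,-0.5,0,0,0,0,0],[-1,-1,0.18,0,0,0,0]]' | head -2
python3 -m jog '[[-1,-0.5,0,0,0,0,0],[-1,-1,0,0,0,0,0]]' | head -2
python3 -m jog '[[-1,-0.5,0,0,0,0,0],[-1,-1,0,0,0,0,0]]' | head -2
python3 -m jog '[[-1,-0.5,0,0,0,0,0],[-1,-1,0,0,0,0,0]]' | head -2
python3 -m jog '[[-1,-0.4,0,0,0,0,0],[-1,-0.54,0,0,0,0,0],[-1,-0.54,0,0,0,0,0],[-1,-0.54,0,0,0,0,0]]' | head -3
python3 - <<'E'
from h import *
print(move(.554,-.308,.0825,1.394))
E
```

```text
clock: 9.6
position: [0.6102, 0.044, 0.2025]
clock: 9.8
position: [0.594, -0.0567, 0.2024]
clock: 10.0
position: [0.5761, -0.1552, 0.2026]
clock: 10.2
position: [0.5586, -0.2536, 0.2026]
clock: 10.6
position: [0.5503, -0.3041, 0.2034]
tool_rot: [-3.14, -0.002, 1.394]
(array([-0.035,  0.046,  1.209]), array([-0.001, -0.001, -0.   ]))
```

```bash
python3 -m jog '[[-1,-0.03,0.04,0.3,0,0,0],[-1,-0.03,0.04,0.7,0,0,0],[-1,-0.03,0.04,1,0,0,0]]' | head -2
python3 -m jog '[[-1,0,0,0.2,0,0,0],[-1,0,0,0.2,0,0,0],[1,0,0,0.2,0,0,0],[1,0,0,0.2,0,0,0],[1,0,0,0.2,0,0,0],[1,0,0,0.2,0,0,0],[1,0,0,0.2,0,0,0]]'
python3 - <<'E'
from h import *
for c in("scene","top"):
    im=vision.grab_frame(c)[:,:,::-1]
    print(c,[(np.round(d["at"],3).tolist(),round(d["score"],2)) for d in vision.spot_point(c,"flask_m")])
    cv2.imwrite(f"pics/{c}_g5.png",cv2.resize(im[120:240,80:230],None,fx=5,fy=5))
E
```

```text
clock: 10.9
position: [0.5541, -0.3059, 0.1027]
clock: 11.6
position: [0.5545, -0.3095, 0.0859]
tool_rot: [3.14, 0.001, 1.394]
ft_force: [-1.1, 1.1, 5.1]
width: 0.287
gripper_force: 58.6
scene [([0.614, 0.144, 0.004], 0.98), ([0.426, -0.223, -0.002], 0.86), ([0.342, -0.304, -0.0], 0.85), ([0.555, -0.307, -0.001], 0.58), ([0.322, -0.189, 0.002], 0.54)]
top [([0.612, 0.147, 0.009], 0.92), ([0.554, -0.311, -0.002], 0.64), ([0.531, -0.205, -0.003], 0.61), ([0.321, -0.195, 0.005], 0.54), ([0.424, -0.22, 0.001], 0.53)]
```

View pics/scene_g5.png

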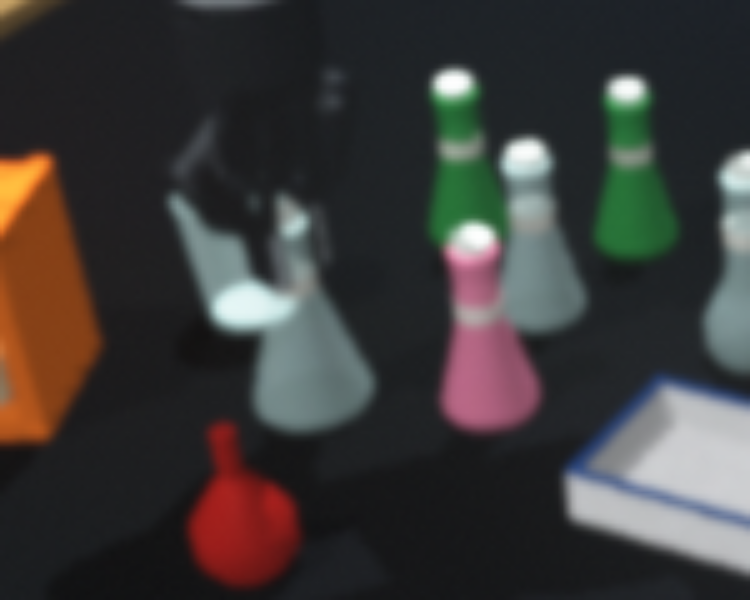

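flask_m is gripped and centred (crop neck (292,230)), and nothing nearby is disturbed. I'll lift it above 0.12 clearance and carry it over.

```bash
python3 -m jog '[[1,0,0,-0.3,0,0,0],[1,0,0,-0.7,0,0,0],[1,0,0,-1,0,0,0]]' | head -2
python3 -m jog '[[1,0,0,-0.3,0,0,0],[1,0.4,0,-0.3,0,0,0],[1,0.8,0,-0.3,0,0,0],[1,1,0,-0.3,0,0,0]]' | head -2
python3 -m jog '[[1,0.4,0,0,0,0,0],[1,0.8,-0.1,0,0,0,0],[1,1,-0.2,0,0,0,0]]' | head -2
python3 -m jog '[[1,0.4,0,0,0,0,0],[1,0.8,0,0,0,0,0],[1,1,0,0,0,0,0]]' | head -2
python3 -m jog '[[1,0.4,0,0.3,0,0,0],[1,0.6,0,0.5,0,0,0],[1,0.72,0,0.7,0,0,0],[1,0.72,0,0.7,0,0,0],[1,0.72,0,0.7,0,0,0]]'
python3 - <<'E'
from h import *
print(move(.6009,.0604,.0909,1.394))
E
```

```text
clock: 12.1
position: [0.554, -0.3093, 0.1864]
clock: 12.5
position: [0.5715, -0.2078, 0.2148]
clock: 12.8
position: [0.5691, -0.1056, 0.2143]
clock: 13.1
position: [0.5868, -0.0072, 0.2145]
clock: 13.6
position: [0.5994, 0.0604, 0.1445]
tool_rot: [-3.141, 0.001, 1.395]
ft_force: [0.9, -0.3, -0.8]
width: 0.292
gripper_force: 59.2
(array([0.003, 0.015, 0.536]), array([-0.,  0.,  0.]))
```

```bash
python3 -m jog '[[1,0,0,0.2,0,0,0],[1,0,0,0.35,0,0,0],[1,0,0,0.45,0,0,0],[1,0,0,0.5,0,0,0],[1,0,0,0.52,0,0,0],[1,0,0,0.52,0,0,0]]'
python3 -m jog '[[1,0.03,0,0,0,0,0],[1,0.06,0,0,0,0,0],[1,0.08,0,0,0,0,0],[1,0.09,0,0,0,0,0]]'
python3 -m jog '[[1,0.01,0,0,0,0,0],[1,0.02,0,0,0,0,0]]'
```

```text
clock: 14.2
position: [0.6, 0.0604, 0.0932]
tool_rot: [3.141, -0.0, 1.394]
ft_force: [-0.3, 0.6, -0.5]
width: 0.287
gripper_force: 59.2
clock: 14.6
position: [0.6013, 0.07, 0.0928]
tool_rot: [3.141, -0.0, 1.395]
ft_force: [-0.8, -0.4, -1.9]
width: 0.288
gripper_force: 59.2
clock: 14.8
position: [0.6015, 0.0716, 0.0926]
tool_rot: [-3.142, 0.0, 1.394]
ft_force: [0.7, 0.2, -0.9]
width: 0.289
gripper_force: 59.2
```

```bash
python3 - <<'E'
from h import *
for c in("scene","top"):
    im=vision.grab_frame(c)[:,:,::-1]
    for n in("flask_m",):
        print(c,[(np.round(d["at"],3).tolist(),round(d["score"],2)) for d in vision.spot_point(c,n) if d["at"][1]>-.1])
E
```

```text
scene [([0.602, 0.072, 0.005], 0.72), ([0.616, 0.146, 0.002], 0.63)]
top [([0.614, 0.147, 0.007], 0.69), ([0.596, 0.337, 0.001], 0.65)]
```

Distance is about 75 mm and nearly touching, so I'll nudge until there's force.

```bash
python3 -m jog '[[1,0.01,0,0,0,0,0],[1,0.02,0,0,0,0,0]]' | grep -E "pos|ft"
python3 -m jog '[[1,0.01,0,0,0,0,0],[1,0.015,0,0,0,0,0]]' | grep -E "pos|ft"
```

```text
position: [0.6019, 0.0735, 0.0926]
ft_force: [-0.0, 0.1, -1.0]
position: [0.6022, 0.0751, 0.0926]
ft_force: [-0.5, 0.4, -0.9]
```

```bash
python3 -m jog '[[1,0.01,0,0,0,0,0],[1,0.02,0,0,0,0,0]]' | grep -E "pos|ft"
python3 -m jog '[[1,0.01,0,0,0,0,0],[1,0.01,0,0,0,0,0]]' | grep -E "pos|ft"
```

```text
position: [0.6025, 0.0767, 0.0927]
ft_force: [-0.2, -1.5, 0.1]
position: [0.6027, 0.0773, 0.0927]
ft_force: [-0.4, -4.4, 0.7]
```

Contact at −4.4 N. Now set down, release, rise and check.

```bash
python3 -m jog '[[1,-0.01,0,0,0,0,0],[1,-0.01,0,0.01,0,0,0],[1,-0.01,0,0.018,0,0,0],[0.3,-0.01,0,0.018,0,0,0],[-0.4,-0.01,0,0.018,0,0,0],[-1,-0.01,0,0.018,0,0,0],[-1,-0.01,0,0.018,0,0,0],[-1,-0.01,0,0.018,0,0,0]]'
python3 -m jog '[[-1,0,0,-0.2,0,0,0],[-1,0,0,-0.6,0,0,0],[-1,0,0,-1,0,0,0],[-1,0,0,-1,0,0,0]]' | head -3
python3 - <<'E'
from h import *
for c in("scene","top"):
    im=vision.grab_frame(c)[:,:,::-1]
    print(c,[(np.round(d["at"],3).tolist(),round(d["score"],2)) for d in vision.spot_point(c,"flask_m")])
    cv2.imwrite(f"pics/{c}_g6.png",cv2.resize(im[120:280,100:350],None,fx=3,fy=3))
print(move(.4245,-.221,.19,1.394))
E
```

```text
clock: 16.6
position: [0.6025, 0.0771, 0.0908]
tool_rot: [-3.142, -0.0, 1.394]
ft_force: [-0.7, -0.0, -0.2]
width: 0.99
gripper_force: 0.0
clock: 17.0
position: [0.6062, 0.0769, 0.1974]
tool_rot: [3.13, -0.002, 1.394]
scene [([0.603, 0.08, 0.005], 0.97), ([0.616, 0.145, 0.003], 0.9), ([0.424, -0.224, 0.0], 0.87), ([0.322, -0.19, 0.001], 0.86), ([0.528, -0.206, 0.004], 0.72), ([0.343, -0.309, 0.003], 0.64)]
top [([0.531, -0.206, -0.001], 0.87), ([0.321, -0.195, 0.003], 0.81), ([0.34, -0.305, 0.002], 0.79), ([0.613, 0.148, 0.007], 0.65), ([0.604, 0.074, 0.005], 0.65), ([0.422, -0.222, 0.004], 0.61)]
(array([-3.245e+00, -1.221e+00, -1.000e-03]), array([-0.001,  0.   ,  0.   ]))
```

View pics/scene_g6.png

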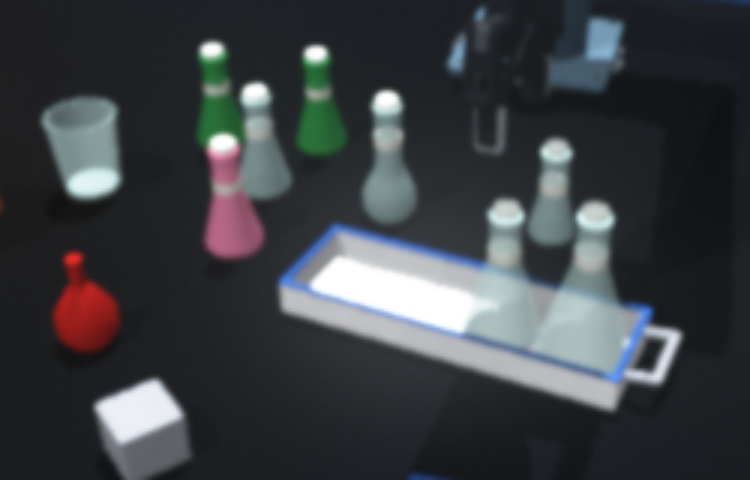

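flask_m stands snug against l (crop (505,280)). Next is flask_s, the grey one at (0.424, −0.222).

```bash
python3 -m jog '[[-1,-0.5,-0.2,0,0,0,0],[-1,-0.9,-0.5,0,0,0,0],[-1,-1,-0.8,0,0,0,0]]' | head -2
python3 -m jog '[[-1,-0.5,-0.2,0,0,0,0],[-1,-1,-0.46,0,0,0,0]]' | head -2
python3 -m jog '[[-1,-0.5,0,0,0,0,0],[-1,-1,0,0,0,0,0]]' | head -2
python3 -m jog '[[-1,-0.26,0,0,0,0,0],[-1,-0.26,0,0,0,0,0],[-1,-0.26,0,0,0,0,0]]' | head -3
python3 - <<'E'
from h import *
print(move(.4235,-.222,.072,1.394))
E
```

```text
clock: 17.5
position: [0.5041, -0.0099, 0.1886]
clock: 17.7
position: [0.4475, -0.0899, 0.1893]
clock: 17.9
position: [0.4301, -0.1887, 0.1896]
clock: 18.2
position: [0.4265, -0.2135, 0.1894]
tool_rot: [-3.139, -0.002, 1.392]
(array([-0.092, -0.011,  1.174]), array([-0.001, -0.001, -0.001]))
```

```bash
python3 -m jog '[[-1,-0.09,0,0.3,0,0,0],[-1,-0.09,0,0.7,0,0,0],[-1,-0.09,0,1,0,0,0]]' | head -2
python3 -m jog '[[-1,0,0,0.17,0,0,0],[-1,0,0,0.17,0,0,0],[1,0,0,0.17,0,0,0],[1,0,0,0.17,0,0,0],[1,0,0,0.17,0,0,0],[1,0,0,0.17,0,0,0],[1,0,0,0.17,0,0,0]]'
python3 - <<'E'
from h import *
im=vision.grab_frame("scene")[:,:,::-1]
print([(np.round(d["at"],3).tolist(),round(d["score"],2)) for d in vision.spot_point("scene","flask_s")])
cv2.imwrite("pics/scene_g7.png",cv2.resize(im[120:220,130:260],None,fx=5,fy=5))
E
```

```text
clock: 18.5
position: [0.4251, -0.2204, 0.0886]
clock: 19.2
position: [0.4262, -0.223, 0.0746]
tool_rot: [3.14, 0.001, 1.394]
ft_force: [-0.2, 0.6, 3.4]
width: 0.287
gripper_force: 58.5
[([0.604, 0.075, 0.002], 0.86), ([0.424, -0.222, -0.0], 0.84), ([0.527, -0.207, 0.002], 0.78), ([0.619, 0.143, 0.007], 0.61), ([0.341, -0.307, 0.006], 0.6)]
```

View pics/scene_g7.png

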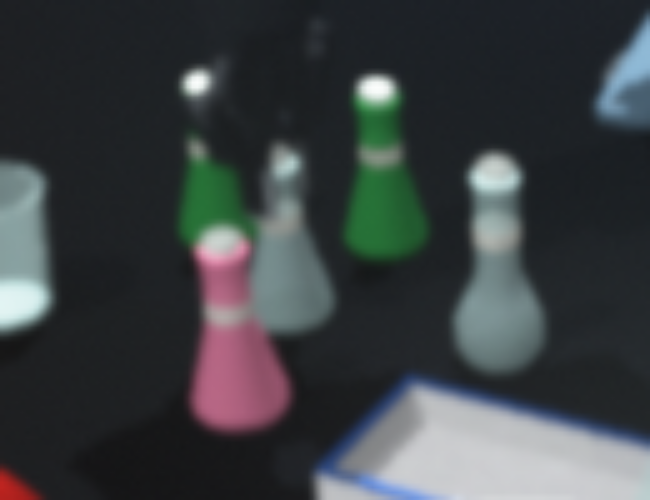

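flask_s (the grey one) is gripped, and pink and green are untouched. I'll lift it over 0.14 m and carry it over.

```bash
python3 -m jog '[[1,0,0,-0.3,0,0,0],[1,0,0,-0.7,0,0,0],[1,0,0,-1,0,0,0]]' | head -2
python3 -m jog '[[1,0,0,-0.4,0,0,0],[1,0.2,0.2,-0.45,0,0,0],[1,0.5,0.6,-0.45,0,0,0],[1,0.8,1,-0.45,0,0,0]]' | head -2
python3 -m jog '[[1,0.4,0.1,0,0,0,0],[1,0.8,0.22,0,0,0,0],[1,1,0.22,0,0,0,0]]' | head -2
python3 -m jog '[[1,0.4,0,0.1,0,0,0],[1,0.6,0,0.4,0,0,0],[1,0.68,0,0.7,0,0,0],[1,0.68,0,0.9,0,0,0],[1,0.68,0,0.9,0,0,0]]'
python3 - <<'E'
from h import *
print(move(.590,-.0006,.0796,1.394))
E
```

```text
clock: 19.6
position: [0.4259, -0.2228, 0.1756]
clock: 20.0
position: [0.5393, -0.1613, 0.2198]
clock: 20.3
position: [0.5788, -0.0639, 0.2182]
clock: 20.8
position: [0.5869, 0.001, 0.1253]
tool_rot: [-3.134, -0.0, 1.395]
ft_force: [-1.0, 0.1, -1.0]
width: 0.287
gripper_force: 59.2
(array([-0.01 ,  0.037,  0.457]), array([-0.003, -0.   ,  0.   ]))
```

```bash
python3 -m jog '[[1,0,0.01,0.15,0,0,0],[1,0,0.01,0.3,0,0,0],[1,0,0.01,0.37,0,0,0],[1,0,0.01,0.41,0,0,0],[1,0,0.01,0.43,0,0,0],[1,0,0.01,0.43,0,0,0]]' | grep -E "pos|ft"
python3 -m jog '[[1,0.03,0,0,0,0,0],[1,0.06,0,0,0,0,0],[1,0.08,0,0,0,0,0],[1,0.09,0,0,0,0,0]]'| grep -E "pos|ft"
python3 -m jog '[[1,0.01,0,0,0,0,0],[1,0.02,0,0,0,0,0]]'| grep -E "pos|ft"
python3 - <<'E'
from h import *
for c in("scene","top"):
    im=vision.grab_frame(c)[:,:,::-1]
    print(c,[(np.round(d["at"],3).tolist(),round(d["score"],2)) for d in vision.spot_point(c,"flask_s") if d["at"][1]>-.15])
E
```

```text
position: [0.5908, -0.0003, 0.0863]
ft_force: [-0.5, -0.1, 0.5]
position: [0.5922, 0.0092, 0.086]
ft_force: [-0.1, 0.7, -0.9]
position: [0.5924, 0.0108, 0.0858]
ft_force: [-0.6, -0.6, -0.1]
scene [([0.592, 0.01, 0.013], 0.96), ([0.603, 0.077, 0.001], 0.94), ([0.616, 0.145, 0.004], 0.75)]
top [([0.603, 0.076, 0.002], 0.73), ([0.612, 0.147, 0.008], 0.46), ([0.59, 0.016, 0.013], 0.44)]
```

```bash
python3 -m jog '[[1,0,0,0.03,0,0,0],[1,0,0,0.045,0,0,0],[1,0,0,0.045,0,0,0],[1,0.01,0,0.045,0,0,0],[1,0.02,0,0.045,0,0,0]]' | grep -E "pos|ft"
python3 -m jog '[[1,0.01,0,0,0,0,0],[1,0.02,0,0,0,0,0]]'| grep -E "pos|ft"
python3 -m jog '[[1,0.01,0,0,0,0,0],[1,0.01,0,0,0,0,0]]'| grep -E "pos|ft"
```

```text
position: [0.5927, 0.0123, 0.0813]
ft_force: [-0.9, -2.0, 0.0]
position: [0.5931, 0.0137, 0.0816]
ft_force: [-2.2, -5.8, 1.9]
position: [0.5933, 0.0144, 0.0816]
ft_force: [-2.3, -6.2, 0.8]
```

```bash
python3 -m jog '[[1,-0.015,0,0,0,0,0],[1,-0.015,0,0.01,0,0,0],[1,-0.015,0,0.02,0,0,0],[0.3,-0.015,0,0.02,0,0,0],[-0.4,-0.015,0,0.02,0,0,0],[-1,-0.015,0,0.02,0,0,0],[-1,-0.015,0,0.02,0,0,0],[-1,-0.015,0,0.02,0,0,0]]'
python3 -m jog '[[-1,0,0,-0.2,0,0,0],[-1,0,0,-0.6,0,0,0],[-1,0,0,-1,0,0,0],[-1,0,0,-1,0,0,0]]' | head -3
python3 - <<'E'
from h import *
for c in("scene","top"):
    im=vision.grab_frame(c)[:,:,::-1]
    for n in("flask_s","flask_xs"):print(c,[(np.round(d["at"],3).tolist(),round(d["score"],2)) for d in vision.spot_point(c,n) if d["at"][1]>-.15])
    cv2.imwrite(f"pics/{c}_g8.png",cv2.resize(im[120:280,100:350],None,fx=3,fy=3))
print(move(.4365,.0915,.178,1.394))
E
```

```text
clock: 23.9
position: [0.593, 0.0145, 0.0792]
tool_rot: [-3.141, -0.0, 1.394]
ft_force: [0.5, 0.1, 0.3]
width: 0.991
gripper_force: 0.0
clock: 24.3
position: [0.5967, 0.0138, 0.1857]
tool_rot: [3.13, -0.0, 1.394]
scene [([0.616, 0.147, 0.004], 0.94), ([0.606, 0.08, 0.003], 0.73), ([0.45, 0.397, -0.005], 0.64), ([0.596, 0.012, 0.006], 0.6)]
scene [([0.598, 0.036, 0.001], 0.72), ([0.437, 0.094, 0.004], 0.58)]
top [([0.61, 0.146, 0.01], 0.83), ([0.604, 0.078, 0.0], 0.64), ([0.592, 0.014, 0.007], 0.47)]
top [([0.438, 0.089, -0.004], 0.77)]
(array([ 4.860e-01, -1.666e+00,  1.000e-03]), array([-0.002, -0.   ,  0.   ]))
```

View pics/scene_g8.png

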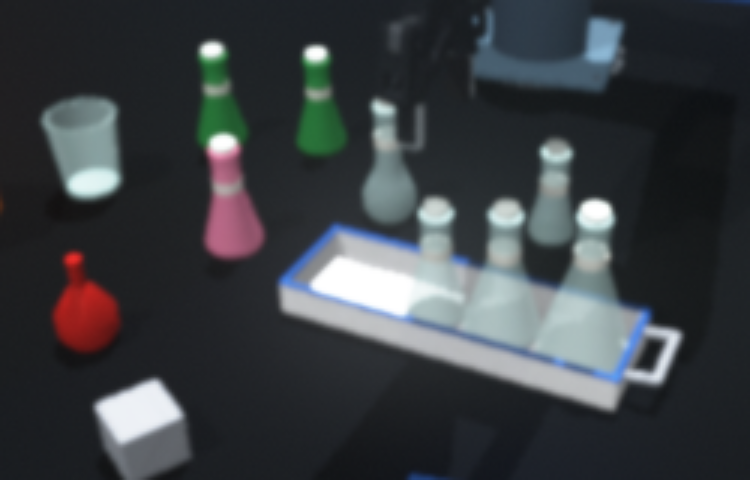

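flask_s is snug (crop (436,270)). Last is flask_xs at (0.437, 0.0915).

```bash
python3 -m jog '[[-1,0,-0.4,0,0,0,0],[-1,0.2,-0.8,0,0,0,0],[-1,0.3,-1,0,0,0,0]]' | head -2
python3 -m jog '[[-1,0.1,-0.3,0,0,0,0],[-1,0.17,-0.6,0,0,0,0],[-1,0.17,-0.66,0,0,0,0],[-1,0.17,-0.66,0,0,0,0],[-1,0.17,-0.66,0,0,0,0]]' | head -3
python3 - <<'E'
from h import *
print(move(.437,.0915,.061,1.394))
E
```

```text
clock: 24.9
position: [0.496, 0.0626, 0.1776]
clock: 25.4
position: [0.4387, 0.0893, 0.1792]
tool_rot: [3.141, 0.0, 1.394]
(array([ 0.019, -0.021,  1.182]), array([0., 0., 0.]))
```

```bash
python3 -m jog '[[-1,0.02,-0.02,0.3,0,0,0],[-1,0.02,-0.02,0.7,0,0,0],[-1,0.02,-0.02,1,0,0,0]]' | head -2
python3 -m jog '[[-1,0,0,0.18,0,0,0],[-1,0,0,0.18,0,0,0],[1,0,0,0.18,0,0,0],[1,0,0,0.18,0,0,0],[1,0,0,0.18,0,0,0],[1,0,0,0.18,0,0,0],[1,0,0,0.18,0,0,0]]'
python3 - <<'E'
from h import *
im=vision.grab_frame("scene")[:,:,::-1]
print([(np.round(d["at"],3).tolist(),round(d["score"],2)) for d in vision.spot_point("scene","flask_xs")])
cv2.imwrite("pics/scene_g9.png",cv2.resize(im[120:240,200:350],None,fx=5,fy=5))
E
```

```text
clock: 25.7
position: [0.437, 0.0914, 0.0775]
clock: 26.4
position: [0.4369, 0.0919, 0.0622]
tool_rot: [3.14, -0.0, 1.394]
ft_force: [-0.8, 0.3, 5.2]
width: 0.283
gripper_force: 58.6
[([0.436, 0.092, 0.0], 0.52)]
```

View pics/scene_g9.png

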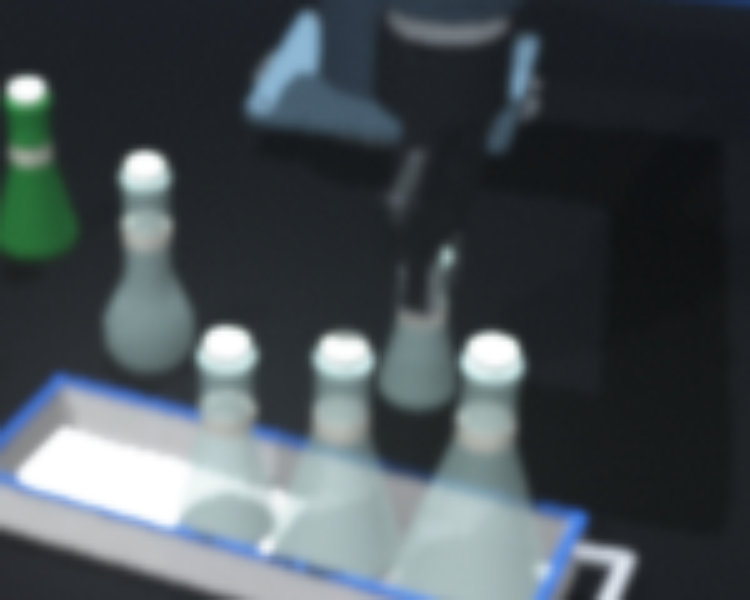

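flask_xs is gripped (crop neck (440,280)). I'll carry it over the others to tray y ≈ −0.09.

```bash
python3 -m jog '[[1,0,0,-0.3,0,0,0],[1,0,0,-0.7,0,0,0],[1,0,0,-1,0,0,0]]' | head -2
python3 -m jog '[[1,0,0,-0.4,0,0,0],[1,-0.2,0.2,-0.4,0,0,0],[1,-0.6,0.6,-0.4,0,0,0],[1,-0.9,0.9,-0.4,0,0,0]]' | head -2
python3 -m jog '[[1,-0.24,0.4,0,0,0,0],[1,-0.24,0.77,0.2,0,0,0],[1,-0.24,0.77,0.6,0,0,0],[1,-0.24,0.77,0.8,0,0,0],[1,-0.24,0.77,0.8,0,0,0],[1,-0.24,0.77,0.8,0,0,0]]'
python3 - <<'E'
from h import *
print(move(.5811,-.0498,.0672,1.394))
E
```

```text
clock: 26.8
position: [0.4364, 0.092, 0.1632]
clock: 27.2
position: [0.5097, -0.0131, 0.2022]
clock: 27.8
position: [0.5806, -0.0495, 0.1215]
tool_rot: [-3.141, -0.0, 1.394]
ft_force: [0.2, 0.0, -0.2]
width: 0.284
gripper_force: 59.3
(array([-0.002,  0.006,  0.543]), array([-0., -0.,  0.]))
```

```bash
python3 -m jog '[[1,0,0,0.2,0,0,0],[1,0,0,0.35,0,0,0],[1,0,0,0.45,0,0,0],[1,0,0,0.5,0,0,0],[1,0,0,0.525,0,0,0],[1,0,0,0.525,0,0,0]]' | grep -E "pos|ft"
python3 -m jog '[[1,0.03,0,0,0,0,0],[1,0.06,0,0,0,0,0],[1,0.08,0,0,0,0,0],[1,0.09,0,0,0,0,0]]'| grep -E "pos|ft"
python3 -m jog '[[1,0.01,0,0,0,0,0],[1,0.02,0,0,0,0,0]]'| grep -E "pos|ft"
```

```text
position: [0.581, -0.0497, 0.0694]
ft_force: [0.9, 0.0, 0.1]
position: [0.5823, -0.0404, 0.069]
ft_force: [-0.1, -0.1, -0.4]
position: [0.5826, -0.0387, 0.0688]
ft_force: [-0.2, 1.1, -1.0]
```

```bash
python3 -m jog '[[1,0.01,0,0,0,0,0],[1,0.02,0,0,0,0,0]]'| grep -E "pos|ft"
python3 -m jog '[[1,0.01,0,0,0,0,0],[1,0.015,0,0,0,0,0]]'| grep -E "pos|ft"
```

```text
position: [0.5829, -0.0368, 0.0688]
ft_force: [0.3, -0.1, -1.5]
position: [0.5831, -0.0353, 0.0688]
ft_force: [0.2, 0.1, -0.4]
```

```bash
python3 -m jog '[[1,0.01,0,0,0,0,0],[1,0.01,0,0,0,0,0]]'| grep -E "pos|ft"
python3 -m jog '[[1,0.01,0,0,0,0,0],[1,0.01,0,0,0,0,0]]'| grep -E "pos|ft"
```

```text
position: [0.5833, -0.0343, 0.0688]
ft_force: [0.5, -0.6, 0.2]
position: [0.5835, -0.0336, 0.0689]
ft_force: [-0.4, -1.4, -0.6]
```

```bash
python3 -m jog '[[1,0.01,0,0,0,0,0],[1,0.01,0,0,0,0,0]]'| grep -E "pos|ft"
python3 -m jog '[[1,-0.01,0,0,0,0,0],[1,-0.01,0,0.01,0,0,0],[1,-0.01,0,0.018,0,0,0],[0.3,-0.01,0,0.018,0,0,0],[-0.4,-0.01,0,0.018,0,0,0],[-1,-0.01,0,0.018,0,0,0],[-1,-0.01,0,0.018,0,0,0],[-1,-0.01,0,0.018,0,0,0]]'
python3 -m jog '[[-1,0,0,-0.2,0,0,0],[-1,0,0,-0.6,0,0,0],[-1,0,0,-1,0,0,0],[-1,0,0,-1,0,0,0]]' | head -3
python3 -m jog '[[-1,0,-0.3,-0.3,0,0,0],[-1,0,-0.6,-0.3,0,0,0],[-1,0,-1,-0.3,0,0,0],[-1,0,-1,-0.3,0,0,0]]' | head -3
python3 - <<'E'
from h import *
for c in("scene","top"):
    im=vision.grab_frame(c)[:,:,::-1]
    for n in("flask_s","flask_xs"):print(c,[(np.round(d["at"],3).tolist(),round(d["score"],2)) for d in vision.spot_point(c,n) if d["at"][1]>-.15])
    cv2.imwrite(f"pics/{c}_g10.png",cv2.resize(im[120:280,100:350],None,fx=3,fy=3))
E
```

```text
position: [0.5838, -0.0329, 0.069]
ft_force: [-0.2, -3.8, 0.7]
clock: 30.8
position: [0.5835, -0.0332, 0.0669]
tool_rot: [-3.141, -0.0, 1.394]
ft_force: [-0.4, -0.4, 0.6]
width: 0.993
gripper_force: 0.0
clock: 31.2
position: [0.5872, -0.0342, 0.1733]
tool_rot: [3.13, 0.001, 1.394]
clock: 31.6
position: [0.4796, -0.0141, 0.1959]
tool_rot: [-3.136, -0.001, 1.395]
scene [([0.605, 0.078, 0.006], 0.88), ([0.614, 0.143, 0.004], 0.76), ([0.593, 0.012, 0.006], 0.69)]
scene []
top [([0.612, 0.147, 0.008], 0.76), ([0.594, 0.013, 0.008], 0.51)]
top [([0.582, -0.036, 0.001], 0.47)]
```

View pics/scene_g10.png

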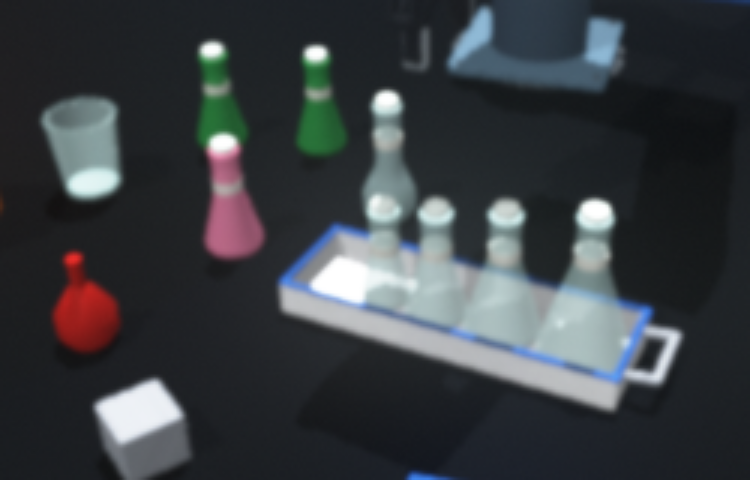

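View pics/top_g10.png

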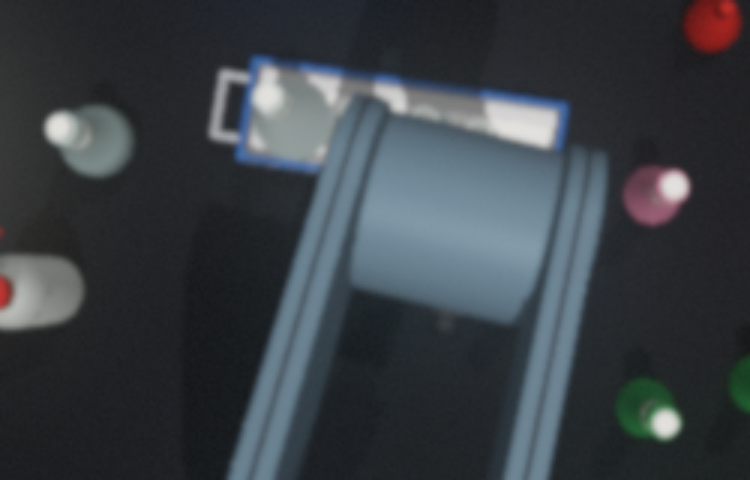

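All four flasks stand upright in one row, l to xs from the handle, at scene crop x = 595, 505, 436 and 384. Everything else is in place and the arm is clear.

```bash
python3 -c "
from bench import job
print(job.hand_in())"
```

```text
the job is handed in; nothing more can be done
None
```

I handed the job in at about 32 s on the robot's clock: all four conical flasks stand upright and snug in the tray by size, largest against the handle-end wall, and nothing else appears to have moved; the hand-in returned no verdict.

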